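# Pack the washed trackballs with the ball scoop

### The job

Use the ball scoop to pack the two clean red trackballs from the washing tray into the two nests of the open transit case: scoop up one ball at a time and tip it gently into an empty nest, never touching a ball with the gripper or dropping it from a height. Then stand the scoop upright on its rubber mat again and let go of it. Leave the other things on the bench where they are.

Things in the scene. Friction and masses are not known exactly. Their poses are not given: they have to be found in the camera images.
- scoop: Ball scoop: steel one-ball pocket, cranked riser rod, black grip; 165 mm long, 97 high, 0.2 kg; stands by itself on its underside, at first on the mat, nose roughly away from the robot. Origin: centre of the pocket's flat underside; x to the nose, z up. Pocket: half-round behind, inner radius 33 mm, 72 mm wide outside, back at x -36; floor 2 mm; wall 34 mm high behind, sloping to 7 at the lip.
- scoop_grip (a point): Point to grip, (-75, 0, 88) mm in the scoop's frame: a level black bar 22 mm wide (y), 18 mm tall, its top 97 mm above the underside, from x -52 to -147 mm, to be pinched across y from above. The 8 mm riser rod is in front of it (x -50 to -36 mm).
- scoop_lip (a point): Middle of the pocket's front edge, (18, 0, 2) mm in the scoop's frame: a round bead 4.5 mm high, the only thing in front. A ball pushed against a stop rolls in over it; there is room for one (centre then at x -3 to 6, z 32 mm, standing 15 mm out past the lip). The ball stays in until the nose is tipped about 23 degrees down, and has left by 35 to 40.
- mat: Flat black rubber mat, fixed, 200 (x) by 110 (y) by 3 mm thick, on which the scoop stands at the start and must stand at the end. Origin: centre of its underside.
- tray: Aluminium washing tray, fixed, 234 (x) by 92 (y) by 40 mm; walls and floor 4 mm (inside 226 by 84), thin rolled rim to 43 mm. Origin: centre of its underside. The balls lie in single file in its +x part; the -x end (blue handle, towards the robot) is empty, with room to lower the scoop in, nose to +x. Pushed to +x, the balls run up against each other and the +x end wall.
- ball_a: Glossy red hard trackball, 60 mm in diameter, about 0.17 kg, at the start the one nearer the +x end of the tray. It rolls but comes to rest by itself. Origin: its centre (30 mm above what it lies on). It may go into either nest.
- ball_b: The other glossy red trackball, the same, at the start nearer the middle of the tray. It may go into either nest.
- case: Open base of an olive transit case, fixed, 230 (x) by 150 (y) mm, rim 65 mm high (metal edging to 66), with a light wooden insert whose top is 60 mm above the bench. In it, 94 mm apart along x, two round nests 66 mm across, 26 mm deep, flat-bottomed. Small draw latches hang on its long sides, 10 mm out. Origin: centre of its underside.
- nest_1 (a point): Centre of the bottom of the nest at the case's -x end, 34 mm above the bench; a ball lying in it has its centre 30 mm above this point and stands out 34 mm above the insert.
- nest_2 (a point): The same for the nest at the case's +x end.
- cleaner: Bystander: upright bottle of cleaner, 52 mm across, 150 mm high. Origin under its centre.
- multimeter: Bystander: yellow hand multimeter lying flat, 150 by 80 by 47 mm. Origin under its centre.
- bezel: Bystander: black ring 80 mm across, 8 mm high, lying flat. Origin under its centre.
- screwdriver: Bystander: screwdriver with red handle, 190 mm long, lying on the bench near the robot. Origin under its middle.
- brush: Bystander: small brush, 160 mm long, lying on the bench near the robot. Origin under its middle.
- tin: Bystander: upright metal tin, 70 mm across, 75 mm high. Origin under its centre.
Not all that is in view belongs to the job. Several things have the shape of the mat; the one meant has the colours described above.

How it is judged:
By the outcome, as a careful person would: the job done as asked, in the order asked, and still so for the second after the job is handed in, with the robot touching nothing.
It also fails if it takes over 72 s, if anything falls off the work surface, if the arm or the gripper's body presses on something with over 40 N, if the wrist force passes 120 N, or if a joint passes its speed limit or range.

### The arm

A 6-joint arm with a two-finger parallel gripper is mounted at the origin on the work surface. World frame = base frame: x ahead of the robot, y to its left, z up, the work surface at z = 0. Lengths are in m, angles in rad, forces in N, time in s.
With the tool pointing down it reaches from about 0.35 to 0.975 m from the base axis. Payload 4.9 kg.
Tool frame: the origin (TCP) lies between the finger pads; the fingertips stand 25 mm ahead of it and the grasp point (between the pads) lies 6 mm ahead of it; z points along the fingers, y is the line along which they close (so a half turn about z gives the same grasp; the last joint's range is limited). The gripper opens to 85 mm and grips with 20 to 120 N. Pads are 22 mm wide; open, the fingers measure 114 mm over their backs; the gripper's body (76 mm by 85 mm) begins 54 mm behind the grasp point. The pads swing forward as they close: fully open they stand 13 mm farther back than shut.
Start: joints at [-1.22, 0.053, 1.613, -0, 1.476, -0.119], TCP at [0.283, -0.557, 0.256] pointing down, gripper open.
Joint ranges: [-3.01, 3.01], [-1.01, 2.22], [0.06, 2.58], [-1.02, 4.17], [0.09, 2.62], [-3.14, 3.14]. Speed limits (rad/s): [2.57, 2.57, 3.14, 3.14, 3.14, 3.14].

### API

Orientations are given as a unit quaternion [w, x, y, z].
In Python, from plant import manip gives the robot as it stands.
- The arm moves only by the shell command python3 -m inch 'ROWS'. ROWS is JSON, a list of rows, each a list of 3 entries, a list of its own where there are three numbers: the shift along the tool's x, y, z in m, then the turn, a rotation vector about the tool's x, y, z in rad, then the opening, from 0 (shut) to 1 (fully open). A call has 1 to 8 rows; each row shifts and turns the commanded pose from where the row before left it, along the tool's axes as they then stand; what a row does not reach is not made up. A row lasts 1/10 s, in which the tool goes at most 50 mm and 8.59 degrees, less where a joint would pass 70% of its speed; a pose out of reach is approached as far as the arm can. A call with a gripper value outside its range is refused whole. The fingers move at their own pace and stop on an object; the grip force is fixed at half the most. Time passes only in rows, so rows that do not move let the fingers close. It gives the time, the measured TCP pose, the force, the opening and the grip force at its end, in the units of the state.
- manip.state(): the state, without advancing time (a new reading comes with each control period).
- manip.grab_frame(name): name is "side" or "top"; returns (picture, depth): 384x512x3 uint8, red, green, blue; 384x512 float32, m along the optical axis (not along the pixel's ray), 0 where there is no reading.
- manip.camera_params(name): a dict with "camera_matrix" (3x3 intrinsics, pixels), "k1" (the pictures are not rectified: a ray, as slopes to the right and down, at radius r is drawn at 1 + k1 r^2 times it, then the intrinsics apply), "rvec" (rotation vector, rad) and "tvec" (3), from world to camera coordinates, as OpenCV has them. Camera axes: x right, y down, z forward; pixel columns grow to the right and rows downward; lengths in m; the calibration is good to about 2 mm. A picture is of the moment at which its call begins. camera_params takes no time and is no camera call.
- manip.job_done(): hands the job in; it is judged then, once.
Trained networks look in the newest picture that a camera, given by its name, has taken for a name from the list of things; names that differ only in an ending like _2 or _b are one class to them, and where a whole thing is asked for, a point or a joint stands for the part that bears it (a point fixed in the world has none). Each returns a list of dicts, best first, with "score" (0 to 1); they miss things now and then, are a little off and sometimes report something else, mostly with a low value. They report only what shows in the picture. A call takes as long as a camera call. They do not tell look-alikes from the thing itself.
- manip.look_for(camera, label): "point" ([x, y, z] in m, in world coordinates, good to about 4 mm: the middle of the surface that is visible of it).
The state is a dict: "time": time; "joint_pos": joint angles; "joint_vel": joint speeds; "joint_efforts": joint torques, N m; "tool_pos": TCP position; "tool_rot": TCP orientation; "contact_force": force on the tool from outside, world axes, zero at the start; "ft_torque": the same for the moment, N m; "gripper_width": opening from 0.0 (shut) to 1.0 (fully open); "grasp_force": force on a finger pad.
Only numpy, scipy, OpenCV 4.12 (cv2) and the standard library are available. Lean on these libraries where they do the work, as an engineer would, in place of code of your own. Each camera call takes 0.05 s, during which the arm holds its last target. There are 200 camera calls.

## Working session

There is one attempt and no reset: what is moved stays moved. The work goes in short steps, Python scripts to look and compute and a shell command to move; the robot and the scene stay as the last step left them, time stands still between calls to the robot, and variables do not carry over. Pictures are saved under pics/ and viewed, at most 10 in all, crops included, and the job is handed in when it is done.

```bash
mkdir -p pics; ls; cat > h.py <<'E'
import numpy as np, cv2
from plant import manip
def cam(n):
    p=manip.camera_params(n); K=np.array(p["camera_matrix"],float); R=cv2.Rodrigues(np.array(p["rvec"],float))[0]
    return K,float(p["k1"]),R,np.array(p["tvec"],float).ravel()
def cloud(n,depth):
    K,k1,R,t=cam(n); D=np.array([k1,0,0,0,0.])
    h,w=depth.shape; u,v=np.meshgrid(np.arange(w),np.arange(h))
    xy=cv2.undistortPoints(np.stack([u,v],-1).reshape(-1,1,2).astype(np.float64),K,D).reshape(h,w,2)
    P=np.dstack([xy[...,0]*depth,xy[...,1]*depth,depth]); 
    W=(P-t)@R; W[depth<=0]=np.nan; return W
def proj(n,X):
    K,k1,R,t=cam(n); return cv2.projectPoints(np.array(X,float).reshape(-1,3),cv2.Rodrigues(R)[0],t,K,np.array([k1,0,0,0,0.]))[0].reshape(-1,2)
def save(n,img): cv2.imwrite("pics/"+n+".png",cv2.cvtColor(img,cv2.COLOR_RGB2BGR))
E
python3 - <<'E'
from h import *
a,d=manip.grab_frame("top"); np.savez("top0.npz",a=a,d=d)
for l in ["scoop","scoop_grip","scoop_lip","mat","tray","ball_a","case","nest_1"]:
    for r in manip.look_for("top",l)[:4]: print(l,round(r["score"],2),np.round(r["point"],3),proj("top",r["point"]).round()[0])
b,e=manip.grab_frame("side"); np.savez("side0.npz",a=b,d=e)
for l in ["scoop_grip","scoop_lip","mat","ball_a"]:
    for r in manip.look_for("side",l)[:4]: print("side",l,round(r["score"],2),np.round(r["point"],3),proj("side",r["point"]).round()[0])
both=np.vstack([a,b]); save("both",cv2.resize(both,(400*2,600*2))[:, :]) if 0 else (save("top",a),save("side",b))
s=manip.state();print(s)
E
```

```text
pics
scoop 0.92 [0.518 0.006 0.023] [257. 185.]
scoop 0.67 [0.747 0.027 0.007] [252. 106.]
scoop 0.2 [0.503 0.299 0.062] [146. 186.]
scoop_grip 0.62 [0.513 0.002 0.02 ] [259. 187.]
scoop_lip 0.65 [0.514 0.003 0.022] [258. 186.]
mat 0.69 [ 0.514 -0.024  0.002] [268. 187.]
mat 0.69 [ 0.246 -0.236  0.006] [344. 288.]
tray 0.86 [ 0.527 -0.273  0.004] [357. 185.]
tray 0.19 [ 0.755 -0.117  0.039] [304. 100.]
ball_a 0.91 [ 0.546 -0.249  0.053] [353. 175.]
ball_a 0.59 [ 0.619 -0.257  0.053] [356. 149.]
case 0.88 [0.504 0.301 0.061] [145. 185.]
nest_1 0.61 [0.506 0.3   0.06 ] [146. 184.]
nest_1 0.48 [0.749 0.231 0.075] [176.  95.]
nest_1 0.47 [ 0.516 -0.025  0.   ] [268. 187.]
side scoop_grip 0.63 [0.497 0.011 0.044] [247. 205.]
side scoop_grip 0.19 [0.5   0.305 0.059] [191. 288.]
side scoop_lip 0.59 [0.5   0.01  0.041] [246. 205.]
side mat 0.92 [ 0.503 -0.002  0.006] [247. 210.]
side mat 0.57 [ 0.548 -0.242  0.051] [267. 144.]
side ball_a 0.77 [ 0.548 -0.243  0.051] [267. 144.]
side ball_a 0.7 [ 0.618 -0.248  0.046] [248. 138.]
{'time': 0.7, 'joint_pos': array([-1.21997015e+00,  5.26691401e-02,  1.61282225e+00, -1.02147481e-05,
        1.47598499e+00, -1.18997722e-01]), 'joint_vel': array([-0.00041532, -0.00166436, -0.00015638, -0.00065719, -0.00183006,
        0.00146858]), 'joint_efforts': array([ 9.12103915e-04, -3.93550372e+01, -3.70369470e+01, -2.08307183e-04,
        1.77981447e-04,  1.93274423e-05]), 'tool_pos': array([ 0.28296057, -0.55729529,  0.25636923]), 'tool_rot': array([5.83337565e-05, 9.72534725e-01, 2.32757825e-01, 1.67334597e-06]), 'contact_force': array([ 1.47617459,  0.52478532, -0.36898289]), 'ft_torque': array([ 0.0107677 , -0.01918561, -0.01901078]), 'grasp_force': 0.0, 'gripper_width': 0.9976897219347225}
```

View pics/top.png

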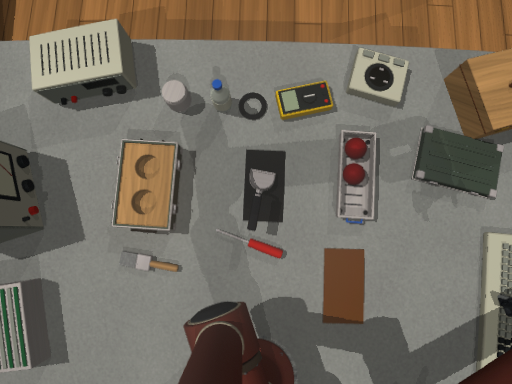

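View pics/side.png

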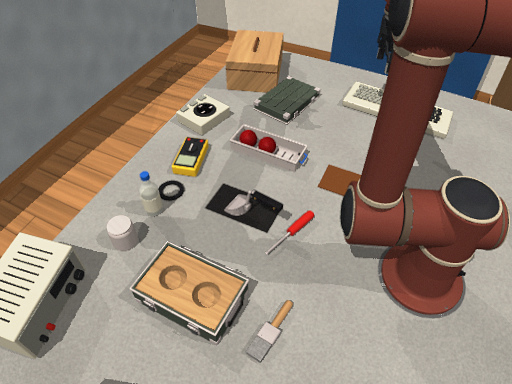

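The top view shows the scoop on the black mat (265,186), with the pocket at (262,180) and the grip at (255,208). The balls are at (356,148) and (354,174) in the tray, and the case is at (146,185) with nests at (148,167) and (145,202). Two things have the mat's shape: the black one at (265,186) and the brown one at (344,286). The black one matches the description and has the scoop on it. I'll confirm that in a crop and measure.

```bash
python3 - <<'E'
from h import *
f=np.load("top0.npz");a,d=f["a"],f["d"];W=cloud("top",d);Z=W[...,2]
hsv=cv2.cvtColor(a,cv2.COLOR_RGB2HSV)
def rect(m,name):
    n,l,s,c=cv2.connectedComponentsWithStats(m.astype(np.uint8)); i=1+np.argmax(s[1:,4]); q=W[l==i]; q=q[~np.isnan(q[:,0])]
    print(name,len(q),"minrect",[np.round(x,3) for x in cv2.minAreaRect(q[:,:2].astype(np.float32)*1.0)],"med",np.median(q,0).round(4));return l==i
def box(x0,x1,y0,y1): 
    m=np.zeros(Z.shape,bool); m[y0:y1,x0:x1]=1; return m
rect((Z<.015)&(a.max(2)<60)&box(235,295,140,230),"mat")
m=rect((Z>.07)&(Z<.11)&box(235,295,140,235),"grip"); print(np.nanpercentile(Z[m],[10,50,90]))
rect((Z>.012)&(Z<.06)&box(240,290,155,195)&(a.min(2)>90),"pocket")
rect((Z>.03)&box(325,390,120,235)&~((hsv[...,1]>150)),"tray")
rect((Z>.055)&box(105,190,130,240),"case")
rect((Z>.055)&(Z<.064)&(hsv[...,1]>80)&box(105,190,130,240),"wood")
for bx,n in((box(340,372,134,161),"A"),(box(340,372,161,188),"B")):
    red=bx&((hsv[...,0]<8)|(hsv[...,0]>172))&(hsv[...,1]>130)&(Z>.02); q=W[red]
    A=np.c_[2*q,np.ones(len(q))]; s=np.linalg.lstsq(A,(q**2).sum(1),rcond=None)[0]; 
    from scipy.optimize import least_squares
    r=least_squares(lambda c:np.linalg.norm(q-c,axis=1)-.03,q.mean(0)-[0,0,.015],loss="soft_l1",f_scale=.002).x
    print("ball",n,len(q),r.round(4),"top",np.nanmax(q[:,2]))
# nests: low pixels inside case
for bx,n in((box(125,170,145,185),"n2"),(box(125,170,185,222),"n1")):
    mm=bx&(Z<.045)&(Z>.028); q=W[mm]; print(n,len(q),q.mean(0).round(4), "bbox",q.min(0).round(3),q.max(0).round(3))
g=cv2.resize(a[130:240,225:395],None,fx=4.6,fy=4.6,interpolation=cv2.INTER_CUBIC); save("crop1",g); print(g.shape)
E
```

```text
mat 2024 minrect [array([ 0.52 , -0.013]), array([0.11 , 0.198]), np.float64(88.948)] med [ 0.5153 -0.0235  0.0029]
grip 341 minrect [array([0.449, 0.009]), array([0.023, 0.105]), np.float64(80.387)] med [0.4449 0.0091 0.0996]
[0.0968669  0.09962115 0.10177224]
pocket 5 minrect [array([0.504, 0.008]), array([0.003, 0.008]), np.float64(65.648)] med [0.5052 0.0081 0.0342]
tray 837 minrect [array([ 0.554, -0.263]), array([0.097, 0.239]), np.float64(87.22)] med [ 0.543  -0.272   0.0415]
case 4178 minrect [array([0.509, 0.305]), array([0.164, 0.235]), np.float64(88.218)] med [0.5061 0.3044 0.0609]
wood 3192 minrect [array([0.508, 0.301]), array([0.14 , 0.218]), np.float64(87.691)] med [0.5062 0.3042 0.0603]
ball A 329 [ 0.6253 -0.2612  0.0336] top 0.06661927070965092
ball B 322 [ 0.5534 -0.2556  0.0331] top 0.06568259727293811
n2 422 [0.5574 0.3046 0.0349] bbox [0.527 0.274 0.03 ] [0.588 0.334 0.044]
n1 427 [0.4627 0.3088 0.0349] bbox [0.432 0.279 0.029] [0.492 0.336 0.045]
(506, 782, 3)
```

View pics/crop1.png

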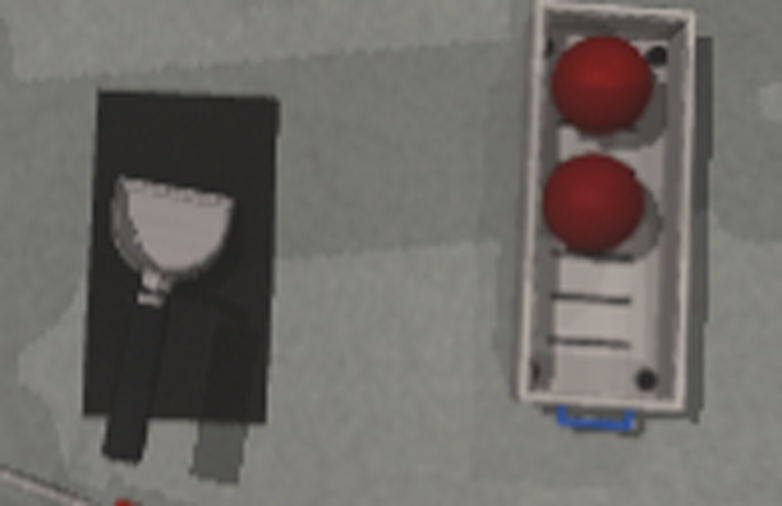

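The crop confirms the mat: the black one at crop (180,255) has the scoop on it, nose up and slightly right, with the grip's rear end at (122,460). Next I'll write a motion helper and refine the grip and tray axes.

```bash
cat >> h.py <<'E'
from scipy.spatial.transform import Rotation as Ro
def Rq(q): return Ro.from_quat([q[1],q[2],q[3],q[0]])
def toolR(yaw,pitch=0): # deg; tool x along nose, pitch = nose down
    return Ro.from_euler("ZY",[yaw,pitch],degrees=True)*Ro.from_euler("X",180,degrees=True)
def rows(p,yaw,pitch=0,n=8,g=1,s=None):
    """print n rows (tool-frame) from measured pose to TCP p"""
    s=s or manip.state(); p0=np.array(s["tool_pos"]); R0=Rq(s["tool_rot"]); R1=toolR(yaw,pitch)
    rv=(R0.inv()*R1).as_rotvec(); d=(np.array(p)-p0)/n; o=[];R=R0
    for i in range(n):
        o.append([R.inv().apply(d).round(4).tolist(),(rv/n).round(4).tolist(),g]); R=R*Ro.from_rotvec(rv/n)
    print("n",n,"dist/row %.1fmm"%(1e3*np.linalg.norm(d)),"deg/row %.2f"%np.degrees(np.linalg.norm(rv)/n)); print(str(o).replace(" ",""))
def tcp(s=None):
    s=s or manip.state(); R=Rq(s["tool_rot"]); x=R.apply([1,0,0])
    print("t %.1f"%s["time"],"tcp",np.round(s["tool_pos"],4),"yaw %.2f pitch %.2f"%(np.degrees(np.arctan2(x[1],x[0])),-np.degrees(np.arcsin(x[2]))),"F",np.round(s["contact_force"],1),"T",np.round(s["ft_torque"],2),"w %.3f"%s["gripper_width"],"gf %.0f"%s["grasp_force"])
E
python3 - <<'E'
from h import *
f=np.load("top0.npz");a,d=f["a"],f["d"];W=cloud("top",d);Z=W[...,2]
m=np.zeros(Z.shape,bool);m[140:235,235:295]=1
q=W[m&(Z>.085)&(Z<.115)]; 
vx,vy,x0,y0=cv2.fitLine(q[:,:2].astype(np.float32),cv2.DIST_HUBER,0,.01,.01).ravel(); 
if vx<0: vx,vy=-vx,-vy
s=(q[:,:2]-[x0,y0])@[vx,vy]; print("grip yaw",np.degrees(np.arctan2(vy,vx)),"c",x0,y0,"ext",s.min(),s.max(),"ends",(np.array([x0,y0])+np.outer([s.min(),s.max()],[vx,vy])).round(4).tolist())
m[:]=0;m[120:235,325:390]=1
hsv=cv2.cvtColor(a,cv2.COLOR_RGB2HSV)
q=W[m&(Z>.036)&(Z<.05)&(hsv[...,1]<90)][:,:2]
from scipy.optimize import least_squares
def res(p):
    c,s_=np.cos(p[2]),np.sin(p[2]); l=(q-p[:2])@np.array([[c,-s_],[s_,c]]); ax=abs(l)-[.115,.044]
    return np.where(ax[:,0]>-.004,ax[:,0],ax[:,1])*(1) if 0 else np.minimum(abs(ax[:,0]),abs(ax[:,1]))
r=least_squares(res,[.554,-.263,-.045],loss="soft_l1",f_scale=.002);print("tray",r.x.round(4),np.degrees(r.x[2]),np.median(abs(r.fun)))
rows([.470,.006,.20],-9.6,0,13)
E
```

```text
grip yaw -9.253259 c 0.44414645 0.009145173 ext -0.047862456528271 0.05319693680634689 ends [[0.3969, 0.0168], [0.4967, 0.0006]]
tray [ 0.5536 -0.2627 -0.0459] -2.6307204362472763 0.0018275541556376958
n 13 dist/row 45.9mm deg/row 2.81
[[[0.0324,-0.0321,0.0043],[0.0,-0.0,0.049],1],[[0.0308,-0.0337,0.0043],[0.0,-0.0,0.049],1],[[0.0291,-0.0351,0.0043],[0.0,-0.0,0.049],1],[[0.0274,-0.0365,0.0043],[0.0,-0.0,0.049],1],[[0.0256,-0.0378,0.0043],[0.0,-0.0,0.049],1],[[0.0237,-0.039,0.0043],[0.0,-0.0,0.049],1],[[0.0217,-0.0401,0.0043],[0.0,-0.0,0.049],1],[[0.0197,-0.0412,0.0043],[0.0,-0.0,0.049],1],[[0.0177,-0.0421,0.0043],[0.0,-0.0,0.049],1],[[0.0156,-0.0429,0.0043],[0.0,-0.0,0.049],1],[[0.0135,-0.0436,0.0043],[0.0,-0.0,0.049],1],[[0.0113,-0.0442,0.0043],[0.0,-0.0,0.049],1],[[0.0092,-0.0447,0.0043],[0.0,-0.0,0.049],1]]
```

```bash
python3 -m inch '[[[0.0324,-0.032,0.004],[0,0,0.049],1],[[0.031,-0.0335,0.004],[0,0,0.049],1],[[0.029,-0.035,0.004],[0,0,0.049],1],[[0.0275,-0.0365,0.004],[0,0,0.049],1],[[0.0255,-0.038,0.004],[0,0,0.049],1],[[0.0235,-0.039,0.004],[0,0,0.049],1],[[0.0215,-0.040,0.004],[0,0,0.049],1],[[0.0195,-0.041,0.004],[0,0,0.049],1]]' && python3 -m inch '[[[0.0175,-0.042,0.004],[0,0,0.049],1],[[0.0155,-0.043,0.004],[0,0,0.049],1],[[0.0135,-0.0435,0.004],[0,0,0.049],1],[[0.0115,-0.044,0.004],[0,0,0.049],1],[[0.009,-0.0445,0.004],[0,0,0.049],1],[[0,0,0],[0,0,0],1]]'; python3 -c "
from h import *
tcp(); rows([.468,.0053,.14],-9.4,0,3); rows([.468,.0053,.096],-9.4,0,5)"
```

```text
time: 1.5
tool_pos: [0.3978, -0.2097, 0.2245]
tool_rot: [0.0, 0.999, 0.038, 0.0]
contact_force: [0.2, -0.2, 0.2]
gripper_width: 0.998
grasp_force: 0.0
time: 2.1
tool_pos: [0.4694, 0.0091, 0.2039]
tool_rot: [-0.001, 0.997, -0.08, -0.0]
contact_force: [-0.5, -1.0, -0.5]
gripper_width: 1.001
grasp_force: 0.0
t 2.1 tcp [0.4694 0.0091 0.2039] yaw -9.22 pitch 0.04 F [-0.5 -1.  -0.5] T [ 0.   -0.03  0.01] w 1.001 gf 0
n 3 dist/row 21.4mm deg/row 0.07
[[[-0.0003,0.0014,0.0213],[-0.0005,0.0002,0.001],1],[[-0.0003,0.0014,0.0213],[-0.0005,0.0002,0.001],1],[[-0.0003,0.0013,0.0213],[-0.0005,0.0002,0.001],1]]
n 5 dist/row 21.6mm deg/row 0.04
[[[-0.0001,0.0008,0.0216],[-0.0003,0.0001,0.0006],1],[[-0.0001,0.0008,0.0216],[-0.0003,0.0001,0.0006],1],[[-0.0002,0.0008,0.0216],[-0.0003,0.0001,0.0006],1],[[-0.0002,0.0008,0.0216],[-0.0003,0.0001,0.0006],1],[[-0.0002,0.0008,0.0216],[-0.0003,0.0001,0.0006],1]]
```

```bash
python3 -m inch '[[[0,0.001,0.025],[0,0,0],1],[[0,0.001,0.025],[0,0,0],1],[[0,0.001,0.025],[0,0,0],1],[[0,0,0.018],[0,0,0],1],[[0,0,0.015],[0,0,0],1],[[0,0,0],[0,0,0],1],[[0,0,0],[0,0,0],1]]' ; python3 -c "
from h import *
tcp(); rows([.468,.0053,.096],-9.4,0,1)"
```

```text
time: 2.8
tool_pos: [0.4687, 0.0013, 0.0967]
tool_rot: [0.0, 0.996, -0.084, 0.0]
contact_force: [0.2, -0.5, -0.8]
gripper_width: 1.003
grasp_force: 0.0
t 2.8 tcp [0.4687 0.0013 0.0967] yaw -9.61 pitch -0.00 F [ 0.2 -0.5 -0.8] T [-0.01  0.04  0.03] w 1.003 gf 0
n 1 dist/row 4.1mm deg/row 0.21
[[[-0.0013,-0.0038,0.0007],[0.0002,-0.0,-0.0037],1]]
```

```bash
python3 -m inch '[[[-0.001,-0.004,0.001],[0,0,0],1],[[0,0,0],[0,0,0],0.6],[[0,0,0],[0,0,0],0.3],[[0,0,0],[0,0,0],0],[[0,0,0],[0,0,0],0],[[0,0,0],[0,0,0],0],[[0,0,0],[0,0,0],0],[[0,0,0],[0,0,0],0]]' ; python3 -c "
from h import *
tcp()"
```

```text
time: 3.6
tool_pos: [0.4684, 0.0058, 0.0956]
tool_rot: [0.0, 0.997, -0.084, 0.0]
contact_force: [-1.2, 0.3, 3.7]
gripper_width: 0.243
grasp_force: 60.4
t 3.6 tcp [0.4684 0.0058 0.0956] yaw -9.58 pitch -0.01 F [-1.2  0.3  3.7] T [-0.04  0.23 -0.09] w 0.243 gf 60
```

```bash
python3 -m inch '[[[0,0,-0.01],[0,0,0],0],[[0,0,-0.02],[0,0,0],0],[[0,0,-0.035],[0,0,0],0],[[0,0,-0.035],[0,0,0],0],[[0,0,0],[0,0,0],0],[[0,0,0],[0,0,0],0]]' ; python3 -c "
from h import *
tcp(); rows([.4168,-.2564,.19],-2.7,0,8,0)"
```

```text
time: 4.2
tool_pos: [0.4685, 0.0059, 0.1961]
tool_rot: [-0.0, 0.997, -0.083, 0.001]
contact_force: [0.0, 0.3, -3.0]
gripper_width: 0.251
grasp_force: 59.8
t 4.2 tcp [0.4685 0.0059 0.1961] yaw -9.58 pitch -0.10 F [ 0.   0.3 -3. ] T [0.03 0.11 0.04] w 0.251 gf 60
n 8 dist/row 33.4mm deg/row 0.86
[[[-0.0009,0.0334,0.0008],[-0.0,-0.0002,-0.015],0],[[-0.0014,0.0334,0.0008],[-0.0,-0.0002,-0.015],0],[[-0.0019,0.0334,0.0008],[-0.0,-0.0002,-0.015],0],[[-0.0024,0.0333,0.0008],[-0.0,-0.0002,-0.015],0],[[-0.0029,0.0333,0.0008],[-0.0,-0.0002,-0.015],0],[[-0.0034,0.0332,0.0008],[-0.0,-0.0002,-0.015],0],[[-0.0039,0.0332,0.0008],[-0.0,-0.0002,-0.015],0],[[-0.0044,0.0331,0.0008],[-0.0,-0.0002,-0.015],0]]
```

```bash
python3 -m inch '[[[-0.001,0.0334,0.001],[0,0,-0.015],0],[[-0.0015,0.0334,0.001],[0,0,-0.015],0],[[-0.002,0.0334,0.001],[0,0,-0.015],0],[[-0.0025,0.0333,0.001],[0,0,-0.015],0],[[-0.003,0.0333,0.001],[0,0,-0.015],0],[[-0.0035,0.0333,0.001],[0,0,-0.015],0],[[-0.004,0.033,0.001],[0,0,-0.015],0],[[-0.0045,0.033,0],[0,0,-0.015],0]]' >/dev/null; python3 -m inch '[[[0,0,0],[0,0,0],0],[[0,0,0.02],[0,0,0],0],[[0,0,0],[0,0,0],0],[[0,0,0],[0,0,0],0]]'; python3 - <<'E'
from h import *
tcp();rows([.4168,-.2564,.165],-2.7,0,1,0)
a,d=manip.grab_frame("top");np.savez("top1.npz",a=a,d=d)
b,e=manip.grab_frame("side");np.savez("side1.npz",a=b,d=e)
A=cv2.resize(a[120:240,320:420],None,fx=4,fy=4,interpolation=cv2.INTER_CUBIC);B=cv2.resize(b[90:210,190:290],None,fx=4,fy=4,interpolation=cv2.INTER_CUBIC)
save("c2",np.hstack([A,B]))
E
```

```text
time: 5.4
tool_pos: [0.4151, -0.2548, 0.1665]
tool_rot: [-0.001, 1.0, -0.023, -0.002]
contact_force: [-0.3, -0.0, -0.7]
gripper_width: 0.246
grasp_force: 60.0
t 5.4 tcp [ 0.4151 -0.2548  0.1665] yaw -2.67 pitch 0.18 F [-0.3 -0.  -0.7] T [0.02 0.09 0.02] w 0.246 gf 60
n 1 dist/row 2.8mm deg/row 0.23
[[[0.0018,0.0016,0.0015],[-0.0026,0.0031,0.0004],0]]
```

View pics/c2.png

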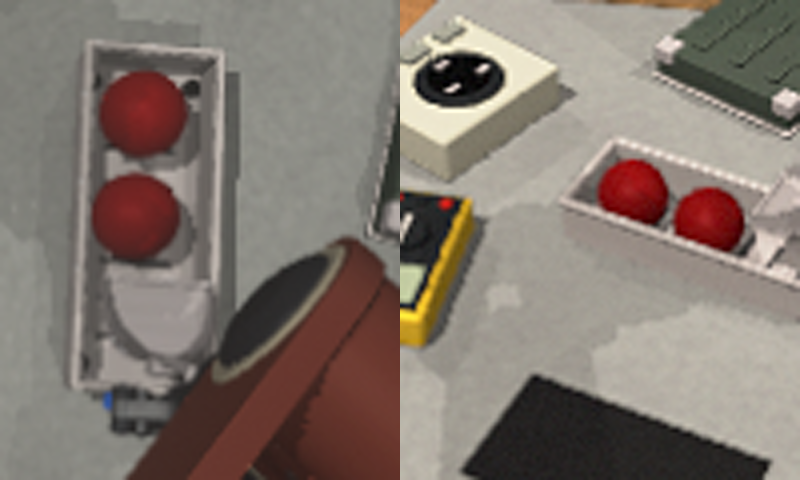

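The scoop hangs over the empty end of the tray, with its pocket at crop (162,310) and the ball B edge at (135,262). I'll measure the pocket in the tray frame from the depth.

```bash
python3 - <<'E'
from h import *
f=np.load("top1.npz");W=cloud("top",f["d"]);Z=W[...,2]
m=np.zeros(Z.shape,bool);m[180:216,335:378]=1
q=W[m&(Z>.068)&(Z<.112)]; c=np.array([.5536,-.2627]);t=np.radians(-2.63)
l=(q[:,:2]-c)@np.array([[np.cos(t),-np.sin(t)],[np.sin(t),np.cos(t)]])
print(len(q),"loc x",np.percentile(l[:,0],[0,2,50,98,100]).round(4),"y",np.percentile(l[:,1],[0,1,50,99,100]).round(4))
for a in np.arange(-.10,-.03,.008):
    k=(l[:,0]>a)&(l[:,0]<a+.008)
    if k.any(): print(a.round(3),l[k,1].min().round(4),l[k,1].max().round(4),np.median(q[k,2]).round(3))
# tray rim sides same picture
m[:]=0;m[120:235,325:395]=1
q=W[m&(Z>.036)&(Z<.05)];l=(q[:,:2]-c)@np.array([[np.cos(t),-np.sin(t)],[np.sin(t),np.cos(t)]])
for a in np.arange(-.12,.12,.03):
    k=(l[:,0]>a)&(l[:,0]<a+.03)&(abs(l[:,1])<.06)
    L=l[k,1];print(a.round(2),"left",np.median(L[L>.035]).round(4),"right",np.median(L[L<-.035]).round(4) if (L<-.035).any() else None)
E
```

```text
530 loc x [-0.1097 -0.1075 -0.0715 -0.0484 -0.047 ] y [-0.0326 -0.0314  0.0026  0.0372  0.038 ]
-0.1 -0.0171 0.0244 0.099
-0.092 -0.0256 0.0311 0.078
-0.084 -0.0302 0.0352 0.076
-0.076 -0.0308 0.0365 0.076
-0.068 -0.0319 0.038 0.076
-0.06 -0.0326 0.0377 0.076
-0.052 -0.0317 0.0368 0.078
-0.12 left 0.0436 right -0.0431
-0.09 left 0.0454 right -0.0453
-0.06 left 0.0444 right -0.0477
-0.03 left 0.0445 right -0.0441
0.0 left 0.044 right -0.0441
0.03 left 0.045 right -0.045
0.06 left 0.0444 right -0.0439
0.09 left 0.0432 right -0.0439
```

```bash
python3 -m inch '[[[0.005,0.0025,0],[0,0,0],0],[[0,0,0],[0,0,0],0],[[0,0,0.02],[0,0,0],0],[[0,0,0.02],[0,0,0],0],[[0,0,0.015],[0,0,0],0],[[0,0,0.008],[0,0,0],0],[[0,0,0.003],[0,0,0],0],[[0,0,0],[0,0,0],0]]' ; python3 -m inch '[[[0,0,0],[0,0,0],0],[[0,0,0.001],[0,0,0],0],[[0,0,0.0],[0,0,0],0]]'; python3 - <<'E'
from h import *
tcp()
E
```

```text
time: 6.3
tool_pos: [0.4209, -0.2589, 0.1024]
tool_rot: [-0.0, 1.0, -0.024, -0.0]
contact_force: [0.0, -0.2, -1.7]
gripper_width: 0.243
grasp_force: 60.0
time: 6.6
tool_pos: [0.4211, -0.259, 0.1019]
tool_rot: [0.0, 1.0, -0.024, 0.0]
contact_force: [-0.0, -0.4, -2.9]
gripper_width: 0.243
grasp_force: 60.0
t 6.6 tcp [ 0.4211 -0.259   0.1019] yaw -2.71 pitch -0.05 F [-0.  -0.4 -2.9] T [-0.01  0.11 -0.02] w 0.243 gf 60
```

```bash
python3 -m inch '[[[0,-0.001,0.002],[0,0,0],0],[[0,0,0.001],[0,0,0],0],[[0,0,0.001],[0,0,0],0],[[0,0,0],[0,0,0],0],[[0,0,0],[0,0,0],0]]' ; python3 -m inch '[[[0,0,0.001],[0,0,0],0],[[0,0,0],[0,0,0],0],[[0,0,0],[0,0,0],0]]'; python3 - <<'E'
from h import *
tcp()
E
```

```text
time: 7.1
tool_pos: [0.4208, -0.2578, 0.0972]
tool_rot: [-0.0, 1.0, -0.024, -0.0]
contact_force: [0.2, 0.7, -2.0]
gripper_width: 0.254
grasp_force: 60.0
time: 7.4
tool_pos: [0.421, -0.258, 0.0967]
tool_rot: [0.0, 1.0, -0.024, 0.0]
contact_force: [-0.6, -0.1, 1.1]
gripper_width: 0.245
grasp_force: 60.3
t 7.4 tcp [ 0.421  -0.258   0.0967] yaw -2.71 pitch -0.02 F [-0.6 -0.1  1.1] T [0.08 0.14 0.  ] w 0.245 gf 60
```

```bash
python3 -m inch '[[[0.01,0,0],[0,0,0],0],[[0.012,0,0],[0,0,0],0],[[0.012,0,0],[0,0,0],0],[[0.012,0,0],[0,0,0],0],[[0.01,0,0],[0,0,0],0],[[0.006,0,0],[0,0,0],0],[[0,0,0],[0,0,0],0],[[0,0,0],[0,0,0],0]]' ; python3 - <<'E'
from h import *
tcp()
a,d=manip.grab_frame("top");
from scipy.optimize import least_squares
save("c3",cv2.resize(a[120:240,320:420],None,fx=4,fy=4,interpolation=cv2.INTER_CUBIC))
E
```

```text
time: 8.2
tool_pos: [0.4841, -0.2609, 0.0965]
tool_rot: [0.0, 1.0, -0.024, 0.001]
contact_force: [2.3, -0.8, 0.1]
gripper_width: 0.241
grasp_force: 60.4
t 8.2 tcp [ 0.4841 -0.2609  0.0965] yaw -2.70 pitch -0.16 F [ 2.3 -0.8  0.1] T [-0.09 -0.43 -0.04] w 0.241 gf 60
```

View pics/c3.png

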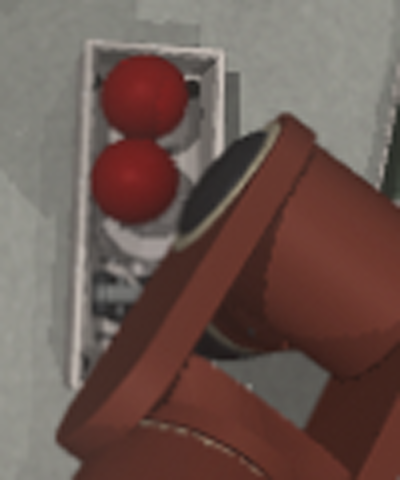

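The balls are now pushed together at crop (145,97) and (135,180), with the lip just reaching ball B. I'll keep pushing slowly.

```bash
python3 -m inch '[[[0.003,0,0],[0,0,0],0],[[0.003,0,0],[0,0,0],0],[[0.003,0,0],[0,0,0],0],[[0,0,0],[0,0,0],0]]' ;python3 -m inch '[[[0.003,0,0],[0,0,0],0],[[0.003,0,0],[0,0,0],0],[[0.002,0,0],[0,0,0],0],[[0,0,0],[0,0,0],0]]'; python3 - <<'E'
from h import *
tcp()
def ball(a,d,n="top"):
    W=cloud(n,d);hsv=cv2.cvtColor(a,cv2.COLOR_RGB2HSV);m=np.zeros(d.shape,bool);m[125:200,335:385]=1
    q=W[m&((hsv[...,0]<7)|(hsv[...,0]>174))&(hsv[...,1]>190)&(W[...,2]>.03)]
    from scipy.optimize import least_squares
    c=np.array([.5536,-.2627]);t=np.radians(-2.63)
    for k in range(2):
        x0=[[.637,-.265,.034],[.58,-.258,.035]][k]
        for it in range(6):
            s=q[np.abs(np.linalg.norm(q-x0,axis=1)-.03)<.008]; x0=least_squares(lambda v:np.linalg.norm(s-v,axis=1)-.03,x0,loss="soft_l1",f_scale=.002).x
        l=(x0[:2]-c)@np.array([[np.cos(t),-np.sin(t)],[np.sin(t),np.cos(t)]])
        print(k,len(s),x0.round(4),"loc",l.round(4))
a,d=manip.grab_frame("top");np.savez("top3.npz",a=a,d=d);ball(a,d)
E
```

```text
time: 8.65
tool_pos: [0.4914, -0.2613, 0.0967]
tool_rot: [0.0, 1.0, -0.024, -0.001]
contact_force: [-3.8, 0.7, 4.6]
gripper_width: 0.245
grasp_force: 61.0
time: 9.05
tool_pos: [0.4991, -0.2617, 0.0967]
tool_rot: [0.0, 1.0, -0.024, -0.001]
contact_force: [-3.7, 0.6, 6.4]
gripper_width: 0.245
grasp_force: 61.1
t 9.1 tcp [ 0.4991 -0.2617  0.0967] yaw -2.71 pitch 0.11 F [-3.7  0.6  6.4] T [0.03 0.66 0.04] w 0.245 gf 61
0 0 [ 0.637 -0.265  0.034] loc [0.0834 0.0015]
1 2 [ 0.5654 -0.2645  0.0407] loc [ 0.0119 -0.0013]
```

```bash
cat >> h.py <<'E'
def balls(guesses,n="top",pic=None):
    from scipy.optimize import least_squares
    a,d=pic or manip.grab_frame(n)
    W=cloud(n,d);hsv=cv2.cvtColor(a,cv2.COLOR_RGB2HSV)
    m=((hsv[...,0]<10)|(hsv[...,0]>170))&(hsv[...,1]>130)&~np.isnan(W[...,2])
    out=[]
    for x0 in guesses:
        x0=np.array(x0)
        for tol in (.02,.012,.008,.006,.006):
            s=W[m&(abs(np.linalg.norm(W-x0,axis=2)-.03)<tol)]
            if len(s)<10: break
            x0=least_squares(lambda v:np.linalg.norm(s-v,axis=1)-.03,x0,loss="soft_l1",f_scale=.002).x
        print(n,"ball",len(s),x0.round(4)); out.append(x0)
    return a,d,out
E
python3 - <<'E'
from h import *
f=np.load("top3.npz")
c=np.array([.5536,-.2627]);t=np.radians(-2.63)
a,d,o=balls([[.637,-.265,.034],[.578,-.258,.036]],pic=(f["a"],f["d"]))
for x in o: print(((x[:2]-c)@np.array([[np.cos(t),-np.sin(t)],[np.sin(t),np.cos(t)]])).round(4))
s=manip.state()
R=Rq(s["tool_rot"]);O=s["tool_pos"]+R.apply([.0725,0,.0926]);
for x in o: print("scoop frame",(R.inv().apply(x-O)*[1,-1,-1]).round(4))
balls([[.637,-.265,.034],[.578,-.258,.036]],"side")
save("c4",cv2.resize(a[115:205,320:395],None,fx=6,fy=6,interpolation=cv2.INTER_CUBIC))
E
```

```text
top ball 350 [ 0.6367 -0.262   0.0336]
top ball 280 [ 0.5758 -0.2724  0.0359]
[0.083  0.0045]
[ 0.0226 -0.0086]
scoop frame [0.0651 0.0062 0.0298]
scoop frame [ 0.0047 -0.007   0.0319]
side ball 206 [ 0.6366 -0.2615  0.032 ]
side ball 245 [ 0.5765 -0.2706  0.0344]
```

View pics/c4.png

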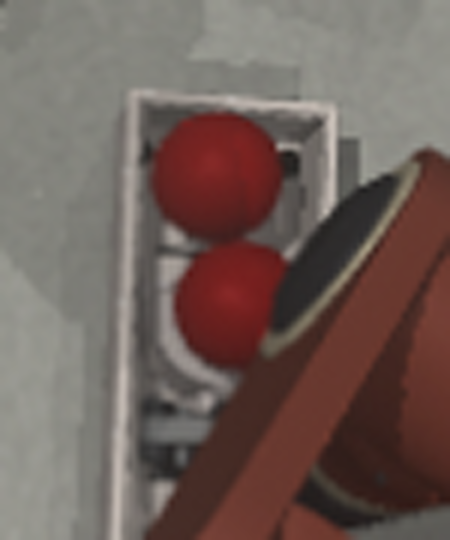

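Ball B is in the pocket, at (5,-7,32) in the scoop frame, which is the right height. I'll nudge it a little further in, then lift with the nose slightly up.

```bash
python3 -m inch '[[[0.0025,0,0],[0,0,0],0],[[0.0,0,0],[0,0,0],0],[[-0.001,0,-0.002],[0,0,0],0],[[-0.005,0,-0.004],[0,0.03,0],0],[[-0.005,0,-0.006],[0,0.03,0],0],[[-0.004,0,-0.01],[0,0.03,0],0],[[0,0,-0.015],[0,0,0],0],[[0,0,-0.015],[0,0,0],0]]' ;python3 -m inch '[[[0,0,-0.02],[0,0,0],0],[[0,0,-0.02],[0,0,0],0],[[0,0,-0.02],[0,0,0],0],[[0,0,-0.015],[0,0,0],0],[[0,0,0],[0,0,0],0],[[0,0,0],[0,0,0],0]]'; python3 - <<'E'
from h import *
tcp(); s=manip.state(); R=Rq(s["tool_rot"]);O=s["tool_pos"]+R.apply([.0725,0,.0926]); g=O+R.apply([.005,0,-.032])
print(O)
a,d,o=balls([[.637,-.265,.034],g])
print("scoop frame",(R.inv().apply(o[1]-O)*[1,-1,-1]).round(4))
a,d,o=balls([[.637,-.265,.034],g],"side")
print("scoop frame",(R.inv().apply(o[1]-O)*[1,-1,-1]).round(4))
E
```

```text
time: 9.95
tool_pos: [0.4829, -0.2602, 0.1475]
tool_rot: [0.0, 0.999, -0.024, 0.044]
contact_force: [0.4, -0.5, -3.3]
gripper_width: 0.245
grasp_force: 59.8
time: 10.55
tool_pos: [0.4771, -0.2604, 0.2225]
tool_rot: [0.001, 0.999, -0.024, 0.045]
contact_force: [-0.7, -0.4, -4.4]
gripper_width: 0.248
grasp_force: 59.9
t 10.6 tcp [ 0.4771 -0.2604  0.2225] yaw -2.70 pitch -5.15 F [-0.7 -0.4 -4.4] T [0.04 0.34 0.02] w 0.248 gf 60
[ 0.55756016 -0.26419031  0.13679125]
top ball 330 [ 0.6365 -0.2617  0.0338]
top ball 469 [ 0.5518 -0.2633  0.1678]
scoop frame [-0.003   0.0007  0.0314]
side ball 206 [ 0.6364 -0.2617  0.0324]
side ball 269 [ 0.5514 -0.2638  0.1659]
scoop frame [-0.0035  0.0001  0.0295]
```

Ball B sits at the back of the pocket. Next I'll refine the nest centres by projecting the holes onto the insert plane, then plan the carry.

```bash
cat >> h.py <<'E'
def liptcp(L,yaw,pitch): return np.array(L)-toolR(yaw,pitch).apply([.0905,0,.0926])
E
python3 - <<'E'
from h import *
f=np.load("top0.npz");W=cloud("top",f["d"]);Z=W[...,2];K,k1,R,t=cam("top");C=-R.T@t
for (x0,x1,y0,y1) in ((125,172,145,185),(122,170,183,222)):
    m=np.zeros(Z.shape,bool);m[y0:y1,x0:x1]=1
    k=(m&(Z<.053)).astype(np.uint8); n,l,s,c=cv2.connectedComponentsWithStats(k); i=1+np.argmax(s[1:,4])
    q=W[l==i]; P=C+(q-C)*((.060-C[2])/(q[:,2]-C[2]))[:,None]
    print(len(q),P.mean(0).round(4),cv2.minEnclosingCircle(P[:,:2].astype(np.float32)), P.min(0).round(4),P.max(0).round(4))
print("cam",C)
n2=np.array([.557,.3055]);
y=-2.6;u=np.array([np.cos(np.radians(y)),np.sin(np.radians(y))])
L=np.r_[n2-.022*u,.10]; p=liptcp(L,y,0); print("lip",L,"tcp",p)
rows([p[0],p[1],.2225],y,-5,14,0)
E
```

```text
451 [0.5539 0.2978 0.06  ] ((0.5540472269058228, 0.29856932163238525), 0.0329008549451828) [0.5234 0.2665 0.06  ] [0.5857 0.3293 0.06  ]
456 [0.4612 0.3018 0.06  ] ((0.4621802270412445, 0.30195626616477966), 0.03267780691385269) [0.4307 0.2712 0.06  ] [0.4917 0.3333 0.06  ]
cam [ 0.3972092  -0.00985754  0.98114616]
lip [0.53502265 0.30649799 0.1       ] tcp [0.44461581 0.31060334 0.1926    ]
n 14 dist/row 40.8mm deg/row 0.01
[[[-0.0042,-0.0406,-0.0004],[-0.0001,-0.0,-0.0001],0],[[-0.0042,-0.0406,-0.0004],[-0.0001,-0.0,-0.0001],0],[[-0.0042,-0.0406,-0.0004],[-0.0001,-0.0,-0.0001],0],[[-0.0042,-0.0406,-0.0004],[-0.0001,-0.0,-0.0001],0],[[-0.0042,-0.0406,-0.0004],[-0.0001,-0.0,-0.0001],0],[[-0.0041,-0.0406,-0.0004],[-0.0001,-0.0,-0.0001],0],[[-0.0041,-0.0406,-0.0004],[-0.0001,-0.0,-0.0001],0],[[-0.0041,-0.0406,-0.0004],[-0.0001,-0.0,-0.0001],0],[[-0.0041,-0.0406,-0.0005],[-0.0001,-0.0,-0.0001],0],[[-0.0041,-0.0406,-0.0005],[-0.0001,-0.0,-0.0001],0],[[-0.0041,-0.0406,-0.0005],[-0.0001,-0.0,-0.0001],0],[[-0.0041,-0.0406,-0.0005],[-0.0001,-0.0,-0.0001],0],[[-0.0041,-0.0406,-0.0005],[-0.0001,-0.0,-0.0001],0],[[-0.0041,-0.0406,-0.0005],[-0.0001,-0.0,-0.0001],0]]
```

```bash
python3 -m inch '[[[-0.001,-0.01,0],[0,0,0],0],[[-0.002,-0.02,0],[0,0,0],0],[[-0.003,-0.03,0],[0,0,0],0],[[-0.004,-0.037,0],[0,0,0],0],[[-0.004,-0.037,0],[0,0,0],0],[[-0.004,-0.037,0],[0,0,0],0],[[-0.004,-0.037,0],[0,0,0],0],[[-0.004,-0.037,0],[0,0,0],0]]' >/dev/null; python3 -m inch '[[[-0.004,-0.037,0],[0,0,0],0],[[-0.004,-0.037,0],[0,0,0],0],[[-0.004,-0.037,0],[0,0,0],0],[[-0.004,-0.037,0],[0,0,0],0],[[-0.004,-0.037,0],[0,0,0],0],[[-0.004,-0.037,0],[0,0,0],0],[[-0.004,-0.037,0],[0,0,0],0],[[-0.003,-0.03,0],[0,0,0],0]]' >/dev/null; python3 -m inch '[[[-0.002,-0.02,0],[0,0,0],0],[[-0.001,-0.01,0],[0,0,0],0],[[0,0,0],[0,0,0],0],[[0,0,0],[0,0,0],0]]'; python3 - <<'E'
from h import *
tcp(); s=manip.state(); R=Rq(s["tool_rot"]);O=s["tool_pos"]+R.apply([.0725,0,.0926]); g=O+R.apply([-.003,0,-.032])
a,d,o=balls([g]); print("scoop frame",(R.inv().apply(o[0]-O)*[1,-1,-1]).round(4))
u=np.array([np.cos(np.radians(-2.4)),np.sin(np.radians(-2.4))]);n2=np.array([.555,.2985])
p=liptcp(np.r_[n2-.022*u,.085],-2.4,14);print(p); rows(p,-2.4,14,6,0)
E
```

```text
time: 12.65
tool_pos: [0.4437, 0.3052, 0.2166]
tool_rot: [0.002, 0.999, -0.024, 0.044]
contact_force: [-0.3, -0.5, -3.8]
gripper_width: 0.249
grasp_force: 59.8
t 12.7 tcp [0.4437 0.3052 0.2166] yaw -2.71 pitch -5.10 F [-0.3 -0.5 -3.8] T [0.01 0.31 0.01] w 0.249 gf 60
top ball 488 [0.5193 0.3041 0.1617]
scoop frame [-0.002   0.0025  0.0313]
[0.46766688 0.30216034 0.19674332]
n 6 dist/row 5.2mm deg/row 3.19
[[[0.0037,0.0003,0.0037],[0.0,-0.0556,-0.001],0],[[0.0039,0.0003,0.0035],[0.0,-0.0556,-0.001],0],[[0.0041,0.0003,0.0032],[0.0,-0.0556,-0.001],0],[[0.0042,0.0003,0.003],[0.0,-0.0556,-0.001],0],[[0.0044,0.0003,0.0028],[0.0,-0.0556,-0.001],0],[[0.0045,0.0003,0.0025],[0.0,-0.0556,-0.001],0]]
```

```bash
python3 -m inch '[[[0.0037,0.0003,0.0037],[0,-0.0556,0],0],[[0.004,0.0003,0.0035],[0,-0.0556,0],0],[[0.004,0.0003,0.0032],[0,-0.0556,0],0],[[0.0042,0.0003,0.003],[0,-0.0556,0],0],[[0.0044,0.0003,0.0028],[0,-0.0556,-0.003],0],[[0.0045,0.0003,0.0025],[0,-0.0556,-0.003],0],[[0,0,0],[0,0,0],0],[[0,0,0],[0,0,0],0]]'; python3 - <<'E'
from h import *
tcp(); s=manip.state(); R=Rq(s["tool_rot"]);O=s["tool_pos"]+R.apply([.0725,0,.0926]); g=O+R.apply([-.003,0,-.032])
a,d,o=balls([g]); print("scoop frame",(R.inv().apply(o[0]-O)*[1,-1,-1]).round(4))
W=cloud("top",d)
q=W[(abs(W[...,0]-.51)<.06)&(abs(W[...,1]-.30)<.045)&(W[...,2]>.075)&(W[...,2]<.17)]
hi=q[(q[:,2]<.115)]
print("pocket pts",len(hi),"x",np.percentile(hi[:,0],[1,99]),"y",np.percentile(hi[:,1],[1,99]),"lip pred",O+R.apply([.018,0,0]))
u=np.array([np.cos(np.radians(-2.4)),np.sin(np.radians(-2.4))]);n2=np.array([.555,.2985])
p=liptcp(np.r_[n2-.022*u,.067],-2.4,14);print(p); rows(p,-2.4,14,3,0)
save("c5",cv2.resize(a[120:240,100:220],None,fx=5,fy=5,interpolation=cv2.INTER_CUBIC))
E
```

```text
time: 13.5
tool_pos: [0.4683, 0.302, 0.197]
tool_rot: [-0.003, 0.992, -0.021, -0.121]
contact_force: [-0.2, 0.1, -4.1]
gripper_width: 0.25
grasp_force: 59.8
t 13.5 tcp [0.4683 0.302  0.197 ] yaw -2.45 pitch 13.90 F [-0.2  0.1 -4.1] T [ 0.02 -0.05  0.04] w 0.250 gf 60
top ball 387 [0.5289 0.2989 0.1191]
scoop frame [ 0.0052 -0.0005  0.0316]
pocket pts 122 x [0.48491397 0.53354045] y [0.26247444 0.29196594] lip pred [0.53382076 0.29929263 0.08542273]
[0.46766688 0.30216034 0.17874332]
n 3 dist/row 6.2mm deg/row 0.05
[[[0.0014,0.0001,0.006],[-0.0004,-0.0007,-0.0],0],[[0.0014,0.0001,0.006],[-0.0004,-0.0007,-0.0],0],[[0.0014,0.0001,0.006],[-0.0004,-0.0007,-0.0],0]]
```

View pics/c5.png

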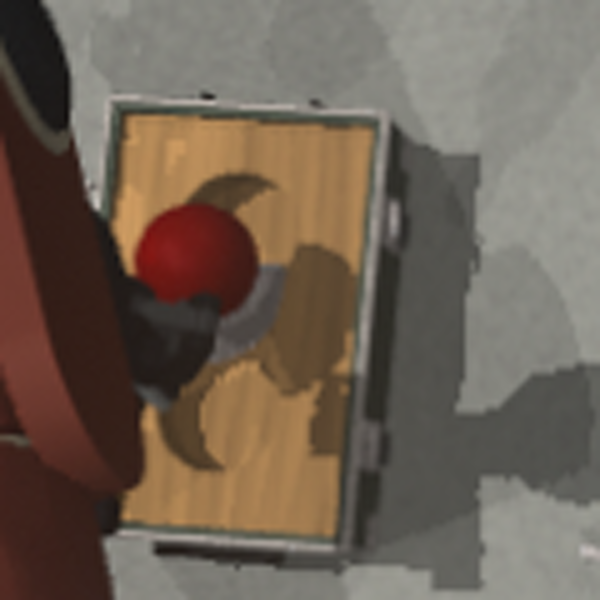

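Picture: the scooped ball at crop (197,258) is just short of nest_2, whose far crescent is at (235,190), and the lip prediction agrees. I'll lower and tip about the lip.

```bash
python3 -m inch '[[[0.0012,0,0.006],[0,0,0],0],[[0.0012,0,0.006],[0,0,0],0],[[0.0012,0,0.006],[0,0,0],0],[[0,0,0],[0,0,0],0],[[0,0,0],[0,0,0],0]]'; python3 - <<'E'
from h import *
tcp(); s=manip.state()
u=np.array([np.cos(np.radians(-2.4)),np.sin(np.radians(-2.4))]);n2=np.array([.555,.2985]);L=np.r_[n2-.022*u,.066]
print("lip now",s["tool_pos"]+Rq(s["tool_rot"]).apply([.0905,0,.0926]),"want",L)
p=liptcp(L,-2.4,24); rows(p,-2.4,24,3,0)
for a,b in((24,30),(30,37)):
    q=toolR(-2.4,a); rows(liptcp(L,-2.4,b),-2.4,b,2,0,dict(tool_pos=liptcp(L,-2.4,a),tool_rot=np.roll(q.as_quat(),1)))
E
```

```text
time: 14.05
tool_pos: [0.4667, 0.3029, 0.1784]
tool_rot: [-0.003, 0.992, -0.02, -0.122]
contact_force: [0.6, 0.4, -3.2]
gripper_width: 0.248
grasp_force: 59.7
t 14.1 tcp [0.4667 0.3029 0.1784] yaw -2.34 pitch 13.99 F [ 0.6  0.4 -3.2] T [ 0.02 -0.08 -0.02] w 0.248 gf 60
lip now [0.53202635 0.30029906 0.0666392 ] want [0.5330193  0.29942126 0.066     ]
n 3 dist/row 7.8mm deg/row 3.34
[[[0.0062,0.0002,-0.0046],[-0.0002,-0.0582,0.0003],0],[[0.0059,0.0002,-0.005],[-0.0002,-0.0582,0.0003],0],[[0.0056,0.0002,-0.0053],[-0.0002,-0.0582,0.0003],0]]
n 2 dist/row 6.8mm deg/row 3.00
[[[0.0051,-0.0,-0.0045],[0.0,-0.0524,-0.0],0],[[0.0048,-0.0,-0.0047],[0.0,-0.0524,-0.0],0]]
n 2 dist/row 7.9mm deg/row 3.50
[[[0.006,-0.0,-0.0052],[0.0,-0.0611,-0.0],0],[[0.0057,-0.0,-0.0055],[0.0,-0.0611,-0.0],0]]
```

```bash
python3 -m inch '[[[0.0062,0.0004,-0.0046],[0,-0.0582,0],0],[[0.003,0.0003,-0.0025],[0,-0.029,0],0],[[0.003,0,-0.0025],[0,-0.029,0],0],[[0.0028,0,-0.0027],[0,-0.029,0],0],[[0.0028,0,-0.0027],[0,-0.029,0],0],[[0.0025,0,-0.0023],[0,-0.026,0],0],[[0.0025,0,-0.0023],[0,-0.026,0],0],[[0,0,0],[0,0,0],0]]'; python3 - <<'E'
from h import *
tcp(); s=manip.state()
print("lip now",s["tool_pos"]+Rq(s["tool_rot"]).apply([.0905,0,.0926]))
R=Rq(s["tool_rot"]);O=s["tool_pos"]+R.apply([.0725,0,.0926]); g=O+R.apply([.006,0,-.032])
balls([g,[.555,.2985,.075]]);balls([g,[.555,.2985,.075]],"side")
E
```

```text
time: 14.85
tool_pos: [0.4947, 0.3009, 0.1896]
tool_rot: [-0.005, 0.972, -0.02, -0.235]
contact_force: [-4.0, -0.3, -2.1]
gripper_width: 0.245
grasp_force: 59.7
t 14.8 tcp [0.4947 0.3009 0.1896] yaw -2.35 pitch 27.18 F [-4.  -0.3 -2.1] T [ 0.01  0.69 -0.05] w 0.245 gf 60
lip now [0.53284452 0.29945205 0.06589492]
top ball 273 [0.5629 0.2978 0.0761]
top ball 273 [0.5629 0.2978 0.0761]
side ball 194 [0.5395 0.3245 0.1091]
side ball 394 [0.5632 0.297  0.0753]
```

The ball rests gently between the lip and the far nest rim, as planned. Backing the scoop out will lower it in.

```bash
python3 -m inch '[[[-0.0027,0,0.0013],[0,0,0],0],[[-0.0027,0,0.0013],[0,0,0],0],[[-0.0027,0,0.0013],[0,0,0],0],[[-0.0027,0,0.0013],[0,0,0],0],[[-0.0036,0,0.0016],[0,0,0],0],[[-0.0036,0,0.0016],[0,0,0],0],[[0,0,0],[0,0,0],0]]'; python3 - <<'E'
from h import *
tcp(); s=manip.state()
print("lip now",s["tool_pos"]+Rq(s["tool_rot"]).apply([.0905,0,.0926]))
balls([[.555,.2985,.07]]);balls([[.555,.2985,.07]],"side")
E
```

```text
time: 15.65
tool_pos: [0.4748, 0.3019, 0.1905]
tool_rot: [-0.005, 0.972, -0.02, -0.232]
contact_force: [-1.0, -0.2, -2.3]
gripper_width: 0.247
grasp_force: 60.1
t 15.7 tcp [0.4748 0.3019 0.1905] yaw -2.32 pitch 26.90 F [-1.  -0.2 -2.3] T [-0.04 -0.32 -0.01] w 0.247 gf 60
lip now [0.51358231 0.30045697 0.0670159 ]
top ball 369 [0.5577 0.2992 0.0643]
side ball 422 [0.5581 0.2985 0.0635]
```

Ball B is in nest_2 (z 0.064). Back to the tray.

```bash
python3 -m inch '[[[-0.008,0,-0.005],[0,0,0],0],[[-0.0091,0,-0.0178],[0,0,0],0],[[-0.0091,0,-0.0178],[0,0,0],0],[[0,0,-0.01],[0,0.08,0],0],[[0,0,0],[0,0.1,0],0],[[0,0,0],[0,0.1,0],0],[[0,0,0],[0,0.1,0],0],[[0,0,0],[0,0.09,0],0]]'; python3 - <<'E'
from h import *
tcp(); rows([.421,-.258,.19],-2.65,0,13,0)
E
```

```text
time: 16.55
tool_pos: [0.4745, 0.3019, 0.2485]
tool_rot: [-0.001, 1.0, -0.021, 0.002]
contact_force: [-0.5, -0.0, -0.8]
gripper_width: 0.244
grasp_force: 60.0
t 16.6 tcp [0.4745 0.3019 0.2485] yaw -2.37 pitch -0.24 F [-0.5 -0.  -0.8] T [ 0.03  0.17 -0.  ] w 0.244 gf 60
n 13 dist/row 43.5mm deg/row 0.03
[[[-0.0023,0.0432,0.0044],[-0.0001,-0.0003,0.0004],0],[[-0.0023,0.0432,0.0044],[-0.0001,-0.0003,0.0004],0],[[-0.0023,0.0432,0.0044],[-0.0001,-0.0003,0.0004],0],[[-0.0023,0.0432,0.0044],[-0.0001,-0.0003,0.0004],0],[[-0.0023,0.0432,0.0044],[-0.0001,-0.0003,0.0004],0],[[-0.0023,0.0432,0.0044],[-0.0001,-0.0003,0.0004],0],[[-0.0022,0.0432,0.0045],[-0.0001,-0.0003,0.0004],0],[[-0.0022,0.0432,0.0045],[-0.0001,-0.0003,0.0004],0],[[-0.0022,0.0432,0.0045],[-0.0001,-0.0003,0.0004],0],[[-0.0022,0.0432,0.0045],[-0.0001,-0.0003,0.0004],0],[[-0.0022,0.0432,0.0045],[-0.0001,-0.0003,0.0004],0],[[-0.0022,0.0432,0.0045],[-0.0001,-0.0003,0.0004],0],[[-0.0021,0.0432,0.0045],[-0.0001,-0.0003,0.0004],0]]
```

```bash
python3 -m inch '[[[-0.0023,0.043,0.0044],[0,0,0],0],[[-0.0023,0.043,0.0044],[0,0,0],0],[[-0.0023,0.043,0.0044],[0,0,0],0],[[-0.0023,0.043,0.0044],[0,0,0],0],[[-0.0023,0.043,0.0044],[0,0,0],0],[[-0.0023,0.043,0.0044],[0,0,0],0],[[-0.0023,0.043,0.0044],[0,0,0],0],[[-0.0023,0.043,0.0044],[0,0,0],0]]'>/dev/null; python3 -m inch '[[[-0.0022,0.0432,0.0044],[0,0,0],0],[[-0.0022,0.0432,0.0044],[0,0,0],0],[[-0.0022,0.0432,0.0044],[0,0,0],0],[[-0.0022,0.0432,0.0044],[0,0,0],0],[[-0.0022,0.0432,0.0044],[0,-0.003,0.005],0],[[0,0,0],[0,0,0],0],[[0,0,0],[0,0,0],0]]'; python3 - <<'E'
from h import *
tcp(); rows([.421,-.258,.162],-2.65,0,1,0)
a,d=manip.grab_frame("top"); W=cloud("top",d);q=W.reshape(-1,3); c=np.array([.5536,-.2627]);t=np.radians(-2.63)
q=q[~np.isnan(q[:,2])]; l=(q[:,:2]-c)@np.array([[np.cos(t),-np.sin(t)],[np.sin(t),np.cos(t)]])
z0=manip.state()["tool_pos"][2]-.0926
k=(abs(l[:,1])<.045)&(l[:,0]>-.10)&(l[:,0]<-.03)&(q[:,2]>z0-.006)&(q[:,2]<z0+.037)
for a_ in np.arange(-.10,-.03,.01):
    m=k&(l[:,0]>a_)&(l[:,0]<a_+.01)
    if m.any(): print(a_.round(2),m.sum(),l[m,1].min().round(4),l[m,1].max().round(4),np.median(q[m,2]).round(4),"z0",z0.round(4),l[m,0].max().round(4))
E
```

```text
time: 18.05
tool_pos: [0.4218, -0.2569, 0.1897]
tool_rot: [-0.001, 1.0, -0.024, -0.002]
contact_force: [0.2, 0.2, -2.3]
gripper_width: 0.249
grasp_force: 60.3
t 18.1 tcp [ 0.4218 -0.2569  0.1897] yaw -2.78 pitch 0.19 F [ 0.2  0.2 -2.3] T [0.05 0.11 0.  ] w 0.249 gf 60
n 1 dist/row 27.7mm deg/row 0.26
[[[-0.0006,0.0011,0.0277],[-0.0022,0.0033,-0.0023],0]]
-0.1 32 -0.0146 0.0177 0.128 z0 0.0971 -0.0902
-0.09 73 -0.0248 0.027 0.1024 z0 0.0971 -0.0801
-0.08 100 -0.0323 0.0333 0.0999 z0 0.0971 -0.07
-0.07 115 -0.034 0.0354 0.0992 z0 0.0971 -0.06
-0.06 111 -0.0346 0.0356 0.0991 z0 0.0971 -0.05
-0.05 109 -0.0363 0.0353 0.1001 z0 0.0971 -0.0401
```

```bash
python3 -m inch '[[[0,0,0.03],[0,0,0.002],0],[[0,0,0.03],[0,0,0],0],[[0,0,0.02],[0,0,0],0],[[0,0,0.007],[0,0,0],0],[[0,0,0.003],[0,0,0],0],[[0,0,0],[0,0,0],0],[[0,0,0],[0,0,0],0],[[0,0,0],[0,0,0],0]]'; python3 -c "
from h import *
tcp()"
```

```text
time: 18.9
tool_pos: [0.4227, -0.2568, 0.1009]
tool_rot: [0.0, 1.0, -0.024, -0.0]
contact_force: [0.4, -0.0, -1.2]
gripper_width: 0.245
grasp_force: 60.3
t 18.9 tcp [ 0.4227 -0.2568  0.1009] yaw -2.76 pitch 0.05 F [ 0.4 -0.  -1.2] T [ 0.03  0.07 -0.03] w 0.245 gf 60
```

```bash
python3 -m inch '[[[0,0,0.002],[0,0,0],0],[[0,0,0.001],[0,0,0],0],[[0,0,0.001],[0,0,0],0],[[0,0,0],[0,0,0],0],[[0,0,0],[0,0,0],0]]'; python3 -m inch '[[[0.01,0,0],[0,0,0],0],[[0.015,0,0],[0,0,0],0],[[0.02,0,0],[0,0,0],0],[[0.02,0,0],[0,0,0],0],[[0.02,0,0],[0,0,0],0],[[0.015,0,0],[0,0,0],0],[[0.01,0,0],[0,0,0],0],[[0,0,0],[0,0,0],0]]'; python3 -c "
from h import *
tcp()"
```

```text
time: 19.4
tool_pos: [0.4221, -0.2566, 0.0967]
tool_rot: [-0.0, 1.0, -0.024, -0.001]
contact_force: [-3.5, 2.5, 5.5]
gripper_width: 0.244
grasp_force: 61.2
time: 20.2
tool_pos: [0.5325, -0.2625, 0.0967]
tool_rot: [0.0, 1.0, -0.024, -0.002]
contact_force: [-4.3, -1.4, 8.7]
gripper_width: 0.251
grasp_force: 61.8
t 20.2 tcp [ 0.5325 -0.2625  0.0967] yaw -2.73 pitch 0.20 F [-4.3 -1.4  8.7] T [-0.09  0.47  0.05] w 0.251 gf 62
```

```bash
python3 -m inch '[[[0.005,0,-0.0003],[0,0,0],0],[[0.005,0,0],[0,0,0],0],[[0.005,0,0],[0,0,0],0],[[0.004,0,0],[0,0,0],0],[[0.003,0,0],[0,0,0],0],[[0.003,0,0],[0,0,0],0],[[0.002,0,0],[0,0,0],0],[[0,0,0],[0,0,0],0]]'; python3 - <<'E'
from h import *
tcp(); s=manip.state(); R=Rq(s["tool_rot"]);O=s["tool_pos"]+R.apply([.0725,0,.0926]); 
for n in("top","side"):
    a,d,o=balls([[.637,-.265,.036]],n); print("scoop frame",(R.inv().apply(o[0]-O)*[1,-1,-1]).round(4))
E
```

```text
time: 21.0
tool_pos: [0.5588, -0.2636, 0.0967]
tool_rot: [-0.0, 1.0, -0.024, -0.002]
contact_force: [-3.9, -0.8, 6.2]
gripper_width: 0.245
grasp_force: 61.4
t 21.0 tcp [ 0.5588 -0.2636  0.0967] yaw -2.78 pitch 0.19 F [-3.9 -0.8  6.2] T [ 0.08  0.67 -0.03] w 0.245 gf 61
top ball 206 [ 0.6354 -0.2741  0.0363]
scoop frame [ 0.0048 -0.0067  0.0324]
side ball 225 [ 0.6357 -0.2737  0.0338]
scoop frame [ 0.005  -0.0063  0.03  ]
```

Ball A is in the pocket too. Lift it the same way.

```bash
python3 -m inch '[[[0.0025,0,0],[0,0,0],0],[[0.0,0,0],[0,0,0],0],[[-0.001,0,-0.002],[0,0,0],0],[[-0.005,0,-0.004],[0,0.03,0],0],[[-0.005,0,-0.006],[0,0.03,0],0],[[-0.004,0,-0.01],[0,0.03,0],0],[[0,0,-0.015],[0,0,0],0],[[0,0,-0.015],[0,0,0],0]]' >/dev/null;python3 -m inch '[[[0,0,-0.02],[0,0,0],0],[[0,0,-0.02],[0,0,0],0],[[0,0,-0.02],[0,0,0],0],[[0,0,-0.02],[0,0,0],0],[[0,0,-0.015],[0,0,0],0],[[0,0,0],[0,0,0],0],[[0,0,0],[0,0,0],0]]'; python3 - <<'E'
from h import *
tcp(); s=manip.state(); R=Rq(s["tool_rot"]);O=s["tool_pos"]+R.apply([.0725,0,.0926]); g=O+R.apply([-.003,0,-.032])
a,d,o=balls([g,[.558,.299,.064]]); print("scoop frame",(R.inv().apply(o[0]-O)*[1,-1,-1]).round(4))
u=np.array([np.cos(np.radians(-2.4)),np.sin(np.radians(-2.4))]);n1=np.array([.462,.302])
p=liptcp(np.r_[n1-.022*u,.095],-2.4,-5);print(p); rows([p[0]-.01,p[1],.24],-2.4,-5,16,0)
E
```

```text
time: 22.6
tool_pos: [0.5348, -0.2619, 0.2416]
tool_rot: [0.001, 0.999, -0.024, 0.044]
contact_force: [0.1, -0.2, -3.2]
gripper_width: 0.249
grasp_force: 60.1
t 22.6 tcp [ 0.5348 -0.2619  0.2416] yaw -2.77 pitch -5.00 F [ 0.1 -0.2 -3.2] T [ 0.01  0.33 -0.01] w 0.249 gf 60
top ball 482 [ 0.6099 -0.2653  0.1869]
top ball 399 [0.5576 0.2991 0.0643]
scoop frame [-0.0023  0.0002  0.0315]
[0.34187922 0.30703455 0.17936003]
n 16 dist/row 37.7mm deg/row 0.02
[[[-0.0143,-0.0349,-0.0011],[-0.0001,0.0001,-0.0004],0],[[-0.0143,-0.0349,-0.0011],[-0.0001,0.0001,-0.0004],0],[[-0.0143,-0.0349,-0.0011],[-0.0001,0.0001,-0.0004],0],[[-0.0143,-0.0349,-0.0011],[-0.0001,0.0001,-0.0004],0],[[-0.0143,-0.0349,-0.0011],[-0.0001,0.0001,-0.0004],0],[[-0.0142,-0.0349,-0.0011],[-0.0001,0.0001,-0.0004],0],[[-0.0142,-0.0349,-0.0012],[-0.0001,0.0001,-0.0004],0],[[-0.0142,-0.0349,-0.0012],[-0.0001,0.0001,-0.0004],0],[[-0.0142,-0.0349,-0.0012],[-0.0001,0.0001,-0.0004],0],[[-0.0142,-0.0349,-0.0012],[-0.0001,0.0001,-0.0004],0],[[-0.0142,-0.0349,-0.0012],[-0.0001,0.0001,-0.0004],0],[[-0.0142,-0.035,-0.0012],[-0.0001,0.0001,-0.0004],0],[[-0.0141,-0.035,-0.0012],[-0.0001,0.0001,-0.0004],0],[[-0.0141,-0.035,-0.0012],[-0.0001,0.0001,-0.0004],0],[[-0.0141,-0.035,-0.0012],[-0.0001,0.0001,-0.0004],0],[[-0.0141,-0.035,-0.0012],[-0.0001,0.0001,-0.0004],0]]
```

```bash
python3 -m inch '[[[-0.004,-0.01,0],[0,0,0],0],[[-0.008,-0.02,-0.0006],[0,0,0],0],[[-0.012,-0.03,-0.001],[0,0,0],0],[[-0.015,-0.037,-0.0012],[0,0,0],0],[[-0.015,-0.037,-0.0012],[0,0,0],0],[[-0.015,-0.037,-0.0012],[0,0,0],0],[[-0.015,-0.037,-0.0012],[0,0,0],0],[[-0.015,-0.037,-0.0012],[0,0,0],0]]' >/dev/null; python3 -m inch '[[[-0.015,-0.037,-0.0012],[0,0,0],0],[[-0.015,-0.037,-0.0012],[0,0,0],0],[[-0.015,-0.037,-0.0012],[0,0,0],0],[[-0.015,-0.037,-0.0012],[0,0,0],0],[[-0.015,-0.037,-0.0012],[0,0,0],0],[[-0.015,-0.037,-0.0012],[0,0,0],0],[[-0.015,-0.037,-0.0012],[0,0,0],0],[[-0.012,-0.03,-0.001],[0,0,0],0]]' >/dev/null; python3 -m inch '[[[-0.008,-0.02,-0.0006],[0,0,0],0],[[-0.004,-0.008,0],[0,0,0],0],[[0,0,0],[0,0,0],0],[[0,0,0],[0,0,0],0]]'; python3 - <<'E'
from h import *
tcp(); s=manip.state(); R=Rq(s["tool_rot"]);O=s["tool_pos"]+R.apply([.0725,0,.0926]); g=O+R.apply([-.003,0,-.032])
a,d,o=balls([g]); print("scoop frame",(R.inv().apply(o[0]-O)*[1,-1,-1]).round(4))
u=np.array([np.cos(np.radians(-2.4)),np.sin(np.radians(-2.4))]);n1=np.array([.462,.302])
p=liptcp(np.r_[n1-.022*u,.085],-2.4,14);print(p); rows(p,-2.4,14,7,0)
E
```

```text
time: 24.65
tool_pos: [0.3333, 0.3097, 0.2392]
tool_rot: [0.001, 0.999, -0.024, 0.043]
contact_force: [1.3, -0.2, -4.0]
gripper_width: 0.247
grasp_force: 60.1
t 24.6 tcp [0.3333 0.3097 0.2392] yaw -2.79 pitch -4.95 F [ 1.3 -0.2 -4. ] T [ 0.01  0.29 -0.05] w 0.247 gf 60
top ball 518 [0.4086 0.3073 0.1848]
scoop frame [-0.0022  0.0013  0.0319]
[0.37466688 0.30566034 0.19674332]
n 7 dist/row 8.5mm deg/row 2.71
[[[0.0053,0.0003,0.0066],[-0.0001,-0.0473,-0.0011],0],[[0.0056,0.0003,0.0063],[-0.0001,-0.0473,-0.0011],0],[[0.0059,0.0003,0.0061],[-0.0001,-0.0473,-0.0011],0],[[0.0062,0.0003,0.0058],[-0.0001,-0.0473,-0.0011],0],[[0.0065,0.0003,0.0055],[-0.0001,-0.0473,-0.0011],0],[[0.0067,0.0003,0.0052],[-0.0001,-0.0473,-0.0011],0],[[0.007,0.0003,0.0048],[-0.0001,-0.0473,-0.0011],0]]
```

```bash
python3 -m inch '[[[0.0053,0.0003,0.0066],[0,-0.0473,-0.001],0],[[0.0056,0.0003,0.0063],[0,-0.0473,-0.001],0],[[0.006,0.0003,0.006],[0,-0.0473,-0.001],0],[[0.0062,0.0003,0.0058],[0,-0.0473,-0.001],0],[[0.0065,0.0003,0.0055],[0,-0.0473,-0.001],0],[[0.0067,0.0003,0.0052],[0,-0.0473,-0.001],0],[[0.007,0.0003,0.0048],[0,-0.0473,-0.001],0],[[0,0,0],[0,0,0],0]]' >/dev/null; python3 -m inch '[[[0.0012,0,0.006],[0,0,0],0],[[0.0012,0,0.006],[0,0,0],0],[[0.0012,0,0.006],[0,0,0],0],[[0,0,0],[0,0,0],0],[[0,0,0],[0,0,0],0]]'; python3 - <<'E'
from h import *
tcp(); s=manip.state(); R=Rq(s["tool_rot"]);O=s["tool_pos"]+R.apply([.0725,0,.0926]); g=O+R.apply([.005,0,-.032])
u=np.array([np.cos(np.radians(-2.4)),np.sin(np.radians(-2.4))]);n1=np.array([.462,.302]);L=np.r_[n1-.022*u,.066]
print("lip now",O+R.apply([.018,0,0]),"want",L)
a,d,o=balls([g]); print("scoop frame",(R.inv().apply(o[0]-O)*[1,-1,-1]).round(4))
rows(liptcp(L,-2.4,14),-2.4,14,1,0)
save("c6",cv2.resize(a[120:240,100:220],None,fx=5,fy=5,interpolation=cv2.INTER_CUBIC))
E
```

```text
time: 26.0
tool_pos: [0.3733, 0.3066, 0.1787]
tool_rot: [-0.003, 0.992, -0.02, -0.122]
contact_force: [0.7, 0.4, -3.7]
gripper_width: 0.25
grasp_force: 60.0
t 26.0 tcp [0.3733 0.3066 0.1787] yaw -2.32 pitch 13.98 F [ 0.7  0.4 -3.7] T [ 0.01 -0.09  0.02] w 0.250 gf 60
lip now [0.43868585 0.30413197 0.06698363] want [0.4400193  0.30292126 0.066     ]
top ball 437 [0.4356 0.3036 0.1009]
scoop frame [ 0.0069 -0.0006  0.0322]
n 1 dist/row 2.0mm deg/row 0.13
[[[0.0015,0.001,0.0009],[-0.0016,-0.0008,0.0014],0]]
```

View pics/c6.png

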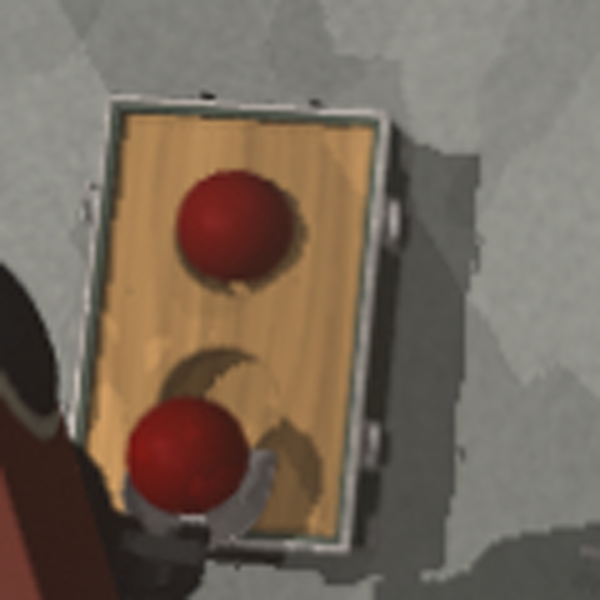

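Picture: ball B is seated in nest_2 at crop (237,225). Ball A is in the scoop at (187,455), right behind the open nest_1 (far rim at 235,355). I'll tip it the same way.

```bash
python3 -m inch '[[[0.0072,0.001,-0.0042],[0,-0.0582,0.001],0],[[0.003,0.0003,-0.0025],[0,-0.029,0],0],[[0.003,0,-0.0025],[0,-0.029,0],0],[[0.0028,0,-0.0027],[0,-0.029,0],0],[[0.0028,0,-0.0027],[0,-0.029,0],0],[[0.0025,0,-0.0023],[0,-0.026,0],0],[[0.0025,0,-0.0023],[0,-0.026,0],0],[[0,0,0],[0,0,0],0]]'; python3 - <<'E'
from h import *
tcp(); s=manip.state()
print("lip now",s["tool_pos"]+Rq(s["tool_rot"]).apply([.0905,0,.0926]))
R=Rq(s["tool_rot"]);O=s["tool_pos"]+R.apply([.0725,0,.0926]); g=O+R.apply([.006,0,-.032])
balls([g,[.468,.302,.075]]);balls([g,[.468,.302,.075]],"side")
E
```

```text
time: 26.85
tool_pos: [0.4021, 0.304, 0.1887]
tool_rot: [-0.005, 0.972, -0.021, -0.235]
contact_force: [-4.7, 0.9, -2.3]
gripper_width: 0.249
grasp_force: 60.0
t 26.9 tcp [0.4021 0.304  0.1887] yaw -2.41 pitch 27.19 F [-4.7  0.9 -2.3] T [0.08 0.73 0.05] w 0.249 gf 60
lip now [0.44027049 0.30245261 0.06500004]
top ball 371 [0.4705 0.3016 0.0768]
top ball 371 [0.4705 0.3016 0.0768]
side ball 395 [0.4694 0.3003 0.0769]
side ball 395 [0.4694 0.3003 0.0769]
```

```bash
python3 -m inch '[[[-0.0027,0,0.0013],[0,0,0],0],[[-0.0027,0,0.0013],[0,0,0],0],[[-0.0027,0,0.0013],[0,0,0],0],[[-0.0027,0,0.0013],[0,0,0],0],[[-0.0036,0,0.0014],[0,0,0],0],[[-0.0036,0,0.0014],[0,0,0],0],[[0,0,0],[0,0,0],0]]'; python3 - <<'E'
from h import *
tcp(); s=manip.state()
balls([[.465,.302,.07],[.558,.299,.064]]);balls([[.465,.302,.07]],"side")
E
```

```text
time: 27.65
tool_pos: [0.3826, 0.305, 0.1904]
tool_rot: [-0.006, 0.972, -0.02, -0.232]
contact_force: [-0.1, -0.9, -0.7]
gripper_width: 0.246
grasp_force: 60.3
t 27.6 tcp [0.3826 0.305  0.1904] yaw -2.36 pitch 26.89 F [-0.1 -0.9 -0.7] T [ 0.01 -0.27 -0.  ] w 0.246 gf 60
top ball 410 [0.4652 0.3027 0.0643]
top ball 402 [0.5575 0.2991 0.0641]
side ball 428 [0.4635 0.3016 0.0639]
```

Both balls are seated. Rise, level out and return to the mat.

```bash
python3 -m inch '[[[-0.0091,0,-0.0178],[0,0,0],0],[[-0.0091,0,-0.0178],[0,0,0],0],[[-0.0091,0,-0.0178],[0,0,0],0],[[0,0,0],[0,0.08,0],0],[[0,0,0],[0,0.1,0],0],[[0,0,0],[0,0.1,0],0],[[0,0,0],[0,0.1,0],0],[[0,0,0],[0,0.09,0],0]]'; python3 - <<'E'
from h import *
tcp(); rows([.4626,-.0082,.17],-3,0,8,0)
E
```

```text
time: 28.55
tool_pos: [0.3828, 0.3048, 0.2506]
tool_rot: [-0.001, 1.0, -0.021, 0.002]
contact_force: [-0.4, -0.1, -1.8]
gripper_width: 0.244
grasp_force: 60.3
t 28.6 tcp [0.3828 0.3048 0.2506] yaw -2.44 pitch -0.21 F [-0.4 -0.1 -1.8] T [0.06 0.1  0.02] w 0.244 gf 60
n 8 dist/row 41.6mm deg/row 0.08
[[[0.0116,0.0387,0.01],[-0.0002,-0.0005,0.0012],0],[[0.0116,0.0387,0.01],[-0.0002,-0.0005,0.0012],0],[[0.0117,0.0387,0.01],[-0.0002,-0.0005,0.0012],0],[[0.0118,0.0386,0.0101],[-0.0002,-0.0005,0.0012],0],[[0.0118,0.0386,0.0101],[-0.0002,-0.0005,0.0012],0],[[0.0119,0.0386,0.0101],[-0.0002,-0.0005,0.0012],0],[[0.0119,0.0386,0.0101],[-0.0002,-0.0005,0.0012],0],[[0.012,0.0386,0.0101],[-0.0002,-0.0005,0.0012],0]]
```

```bash
python3 -m inch '[[[0.0118,0.0387,0.004],[0,0,0.001],0],[[0.0118,0.0387,0.008],[0,0,0.001],0],[[0.0118,0.0387,0.01],[0,0,0.001],0],[[0.0118,0.0387,0.01],[0,0,0.001],0],[[0.0118,0.0387,0.012],[0,0,0.001],0],[[0.0118,0.0387,0.012],[0,-0.002,0.001],0],[[0.0118,0.0387,0.012],[0,-0.002,0.001],0],[[0.0118,0.0387,0.012],[0,0,0.001],0]]'>/dev/null; python3 -m inch '[[[0,0,0.02],[0,0,0],0],[[0,0,0.02],[0,0,0],0],[[0,0,0.01],[0,0,0],0],[[0,0,0.008],[0,0,0],0],[[0,0,0],[0,0,0],0],[[0,0,0],[0,0,0],0],[[0,0,0],[0,0,0],0]]'; python3 - <<'E'
from h import *
tcp(); rows([.4626,-.0082,.097],-3,0,1,0)
E
```

```text
time: 30.05
tool_pos: [0.4633, -0.0085, 0.1128]
tool_rot: [-0.001, 1.0, -0.025, -0.001]
contact_force: [0.7, 1.3, -1.9]
gripper_width: 0.244
grasp_force: 60.4
t 30.1 tcp [ 0.4633 -0.0085  0.1128] yaw -2.85 pitch 0.12 F [ 0.7  1.3 -1.9] T [ 0.07  0.13 -0.03] w 0.244 gf 60
n 1 dist/row 15.8mm deg/row 0.20
[[[-0.0007,-0.0002,0.0158],[-0.0011,0.0021,0.0026],0]]
```

```bash
python3 -m inch '[[[0,0,0.008],[0,0.001,0],0],[[0,0,0.005],[0,0,0],0],[[0,0,0.002],[0,0,0],0],[[0,0,0.001],[0,0,0],0],[[0,0,0],[0,0,0],0],[[0,0,0],[0,0,0],0]]'; python3 -m inch '[[[0,0,0.001],[0,0,0],0],[[0,0,0.0],[0,0,0],0],[[0,0,0],[0,0,0],0]]'; python3 -c "
from h import *
tcp()"
```

```text
time: 30.65
tool_pos: [0.4627, -0.0086, 0.0958]
tool_rot: [-0.001, 1.0, -0.025, -0.001]
contact_force: [-1.4, 0.0, 0.7]
gripper_width: 0.247
grasp_force: 60.7
time: 30.95
tool_pos: [0.4628, -0.0086, 0.0957]
tool_rot: [-0.001, 1.0, -0.025, -0.001]
contact_force: [-4.4, 1.0, 6.1]
gripper_width: 0.247
grasp_force: 61.4
t 30.9 tcp [ 0.4628 -0.0086  0.0957] yaw -2.88 pitch 0.16 F [-4.4  1.   6.1] T [0.07 0.53 0.02] w 0.247 gf 61
```

```bash
python3 -m inch '[[[0,0,-0.0007],[0,0,0],0],[[0,0,0],[0,0,0],0.3],[[0,0,0],[0,0,0],0.45],[[0,0,0],[0,0,0],0.7],[[0,0,0],[0,0,0],1],[[0,0,0],[0,0,0],1],[[0,0,0],[0,0,0],1]]'; python3 -m inch '[[[0,0,-0.01],[0,0,0],1],[[0,0,-0.03],[0,0,0],1],[[0,0,-0.04],[0,0,0],1],[[0,0,-0.04],[0,0,0],1],[[0,0.02,-0.04],[0,0,0],1],[[0,0.04,-0.02],[0,0,0],1],[[-0.01,0.045,0],[0,0,0],1],[[-0.01,0.045,0],[0,0,0],1]]';python3 -m inch '[[[-0.01,0.045,0],[0,0,0],1],[[-0.01,0.045,0],[0,0,0],1],[[-0.01,0.04,0],[0,0,0],1],[[0,0,0],[0,0,0],1],[[0,0,0],[0,0,0],1]]'; python3 - <<'E'
from h import *
tcp()
a,d,o=balls([[.465,.302,.064],[.558,.299,.064]])
W=cloud("top",d)
q=W[(abs(W[...,0]-.45)<.07)&(abs(W[...,1])<.06)&(W[...,2]>.085)&(W[...,2]<.115)]
print(len(q),q.mean(0).round(4),np.percentile(q[:,2],[5,50,95]).round(4))
save("c7",cv2.resize(a[80:300,90:390],None,fx=2.6,fy=2.6,interpolation=cv2.INTER_CUBIC))
E
```

```text
time: 31.65
tool_pos: [0.4625, -0.0086, 0.0953]
tool_rot: [-0.001, 1.0, -0.025, -0.002]
contact_force: [-0.2, 0.6, -0.1]
gripper_width: 0.998
grasp_force: 0.0
time: 32.45
tool_pos: [0.4356, -0.1591, 0.2777]
tool_rot: [0.0, 1.0, -0.024, 0.0]
contact_force: [1.2, 0.1, -0.7]
gripper_width: 1.0
grasp_force: 0.0
time: 32.95
tool_pos: [0.3987, -0.2864, 0.2756]
tool_rot: [-0.001, 1.0, -0.026, -0.001]
contact_force: [0.3, 0.2, -0.6]
gripper_width: 1.002
grasp_force: 0.0
t 33.0 tcp [ 0.3987 -0.2864  0.2756] yaw -3.00 pitch 0.16 F [ 0.3  0.2 -0.6] T [ 0.04 -0.04  0.  ] w 1.002 gf 0
top ball 405 [0.4651 0.3027 0.0643]
top ball 406 [0.5577 0.2991 0.064 ]
336 [ 0.4378 -0.0068  0.0994] [0.0955 0.0995 0.1024]
```

View pics/c7.png

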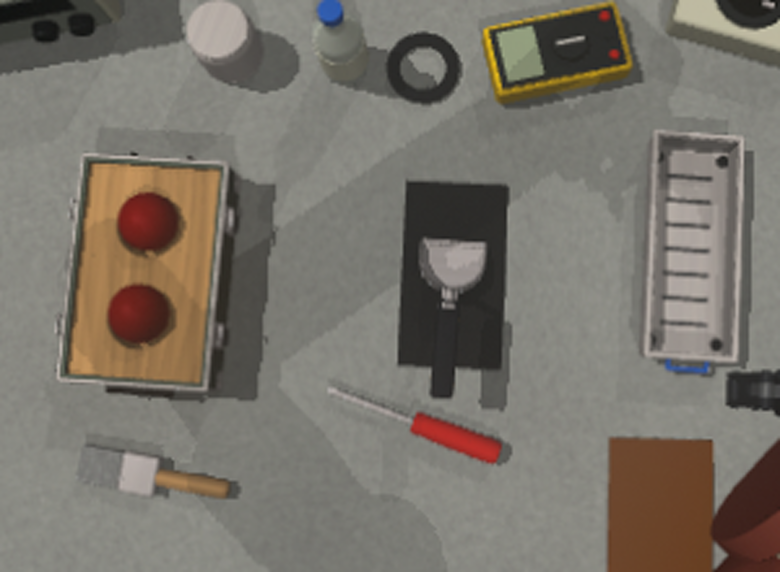

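The picture shows both balls seated in the nests at (148,222) and (139,314). The scoop stands upright on the black mat at (453,265), the tray is empty, and the bystanders look untouched. The arm is clear, so I'm handing in.

```bash
python3 -c "
from plant import manip
print(manip.job_done())"
```

```text
the job is handed in; nothing more can be done
None
```

Both red trackballs are in the case's two nests and the scoop is standing released on its black mat; I handed the job in at about 33 s of the 72 s limit, and no verdict came back.

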